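# Load the ticket printer and close its roll guide

### The job

Load the paper roll that lies in the tray into the open ticket printer: lay it on the two idler rollers between the fixed cheek and the moving guide. Then roll the thumbwheel in the printer's front deck with a fingertip until the guide has pushed the roll over against the fixed cheek and holds it lightly from both sides, with no side play but without squeezing it hard. Move the guide only by its thumbwheel, press the wheel no harder than it needs, and leave the things round about where they are.

Things in the scene. Friction and masses are not known exactly. Their poses are not given: they have to be found in the camera images.
- printer: Desktop ticket printer, grey, fixed, 184 x 150 mm, its cover fixed open at the back (170 mm high, more than 85 mm behind the origin). Origin: centre of its underside; x points to its rear, y to its left, z up. Front deck, 58 mm high, from x -92 to -44 mm; open roll bay from x -35 to +84 mm between side walls (62 mm high) at y -67 and +67 mm; bay floor 18 mm up.
- bay (a point): Where the roll's centre lies when the roll rests on both idler rollers and against the fixed cheek: (25, -7.5, 50.6) mm in the printer's frame; axes as the printer's. The rollers are 10 mm steel bars along the printer's y, 17 mm either side of this point in x, their centres 30.6 mm below it. The roll goes in with its axis along y.
- wheel_top (a point): Topmost point of the thumbwheel's rim, 64 mm above the counter, (-62, 12, 64) mm in the printer's frame; axes as the printer's. Stroking the rim here towards the printer's -y drives the guide towards the cheek, 0.6 mm for each mm of stroke (towards +y opens it). Some 2 N along the rim turns it; the guide's push is 1.7 times whatever is pulled beyond that; it stays where it is left.
- thumbwheel: Ribbed rubber thumbwheel, 40 mm in diameter, 12 mm wide, axle along the printer's x, sunk in a slot of the front deck (48 mm along y, 20 mm along x) so that only the top 6 mm of its rim stand proud. Origin: its centre, 20 mm below wheel_top. Friction of the rim 0.8 to 1.2. It is firm: the tyre gives only about 0.3 mm under 10 N.
- cheek: Fixed grey cheek plate, round-topped, the right-hand one seen from the printer's front, 50 mm wide, top 83 mm above the counter. Origin on the inner face that the roll goes against, at y -36 mm in the printer's frame; axes as the printer's.
- guide: Moving grey guide plate, the left-hand one, like the cheek and facing it. Origin on its inner face; slides along the printer's y between +43 mm (open) and +17 mm; axes as the printer's. At the start 73 to 79 mm from the cheek; the roll is 57 mm wide. It meets the roll, slides it along the rollers (1 N or so), and only when the roll is stopped by the cheek does the wheel go stiff.
- tray: Shallow grey plastic tray, 140 x 84 mm, rim 11 mm high, fixed to the counter; the roll lies on two low ridges along its y. Origin: centre of its underside; the 140 mm side is its x.
- roll: White paper roll, 60 mm in diameter, 57 mm wide, 0.13 to 0.24 kg, lying on its side in the tray, its axis along the tray's y. Origin: centre of one end face; its z axis runs along the roll's axis into the roll. Best taken across its 60 mm diameter from above, fingers at the tray's +x and -x sides.
- roll_center (a point): Centre of that roll, half way along its axis; 36.6 mm above the counter while it lies in the tray.
- standing_roll: Second roll of the same size, standing upright on the counter; bystander. Origin: centre of its underside.
- ticket_pad: Yellow ticket pad, 131 x 69 x 12 mm; bystander. Origin: centre of its underside.
- desk_bell: Silver desk bell, 84 mm across, 52 mm high; bystander. Origin: centre of its underside.
Mind the look-alikes: they are no part of the job. Leave any brown or yellow look-alike of the roll alone.

How it is judged:
On the way:
1. the roll lies on both idler rollers between cheek and guide, let go (z of roll_center in the frame of bay between -0.003 and 0.003 m and x of roll_center in the frame of bay between -0.004 and 0.004 m and contact force between the fingers and roll below 0.1 N), for 0.2 s.
At the end, for the whole second after the job is handed in: The roll lies on both rollers (centre within 4 mm along x and 3 mm in height of the bay point, axis within 0.07 rad of the printer's y), guide and cheek both touch it (guide with over 1 N, cheek with over 0.5 N), and it is at rest (z of roll_center in the frame of bay between -0.003 and 0.003 m and x of roll_center in the frame of bay between -0.004 and 0.004 m and angle between the z axis of roll and the y axis of printer, either way round below 0.07 rad and contact force between guide and roll above 1 N and contact force between cheek and roll above 0.5 N and linear speed of roll below 0.01 m/s).
It fails at once if the guide squeezes the roll with more than 18 N (contact force between guide and roll above 18 N).
It fails at once if the thumbwheel is pressed with more than 25 N (contact force between anything else and thumbwheel above 25 N).
It fails at once if the guide is pushed directly by the robot (more than 2 N) (contact force between any of the fingers, the arm and guide above 2 N).
It fails at once if a bystander (standing roll, ticket pad, bell) is moved more than 20 mm (distance of any of standing_roll, ticket_pad, desk_bell from where it was at the start of the episode above 0.02 m).
It also fails if it takes over 53 s, if anything falls off the work surface, if the arm or the gripper's body presses on something with over 40 N, if the wrist force passes 120 N, or if a joint passes its speed limit or range.

### The arm

A 6-joint arm with a two-finger parallel gripper is mounted at the origin on a cart in front of the work surface, level with it; the furniture and walls round the work are solid. World frame = base frame: x ahead of the robot, y to its left, z up, the work surface at z = 0. Lengths are in m, angles in rad, forces in N, time in s.
With the tool pointing down it reaches from about 0.275 to 0.825 m from the base axis. Payload 5.2 kg.
Tool frame: the origin (TCP) lies midway between the tips of the shut fingers; the grasp point (between the pads) lies 19 mm behind it; z points along the fingers, y is the direction in which the jaws open and shut (so a half turn about z gives the same grasp; the last joint's range is limited). The gripper opens to 93 mm and grips with 3 to 60 N. Pads are 15 mm wide; open, the fingers measure 128 mm over their backs; the gripper's body (75 mm by 188 mm) begins 65 mm behind the grasp point.
Start: joints at [1.109, 0.259, 1.535, -0, 1.348, -0.203], TCP at [0.141, 0.532, 0.219] pointing down, gripper open.
Joint ranges: [-3.14, 3.14], [-0.91, 2.08], [0.19, 2.58], [-1.22, 4.36], [0.22, 2.71], [-3.12, 3.12]. Speed limits (rad/s): [2.57, 2.57, 3.14, 3.14, 3.14, 3.14].

### API

Orientations are given as a unit quaternion [w, x, y, z].
In Python, from station import status, eyes, order gives the robot as it stands.
- The arm moves only by the tool drive_tool, never from a script. Its argument "steps" is a list of rows, each an object with "delta_pos": the shift along the tool's x, y, z each as a share of 6 cm, from -1 to 1, a list of three; "yaw": the turn about the tool's z as a share of 0.15 rad, from -1 to 1; "claw": the opening, from 0 (shut) to 1 (fully open). In form: [{"delta_pos": [dx, dy, dz], "yaw": yaw, "claw": claw}, ...]. A call has 1 to 10 rows; each row shifts and turns the commanded pose from where the row before left it, along the tool's axes as they then stand; what a row does not reach is not made up. A row lasts 1/8 s, in which the tool goes at most 62.5 mm and 10.7 degrees, less where a joint would pass 70% of its speed; a pose out of reach is approached as far as the arm can. A call with a number of a shift or a turn outside -1 to 1 is refused whole. A call with a gripper value outside its range is refused whole. The fingers move at their own pace and stop on an object; "grip_force" is the grip in N (left out, the last holds). Time passes only in rows, so rows that do not move let the fingers close. It gives the time, the measured TCP pose, the force and the opening at its end, in the units of the state.
- status.get_obs(): the state, without advancing time (a new reading comes with each control period).
- eyes.grab_frame(name): name is "side" or "top"; returns a dict with "color" (384x512x3 uint8, red, green, blue), "K" (3x3 intrinsics, pixels), "xyz" and "orientation" of the camera in the world. Camera axes: x right, y up, looking along -z (the intrinsics and any distortion apply to the point x, -y, -z); pixel columns grow to the right and rows downward; lengths in m; the calibration is good to about 2 mm. A picture is of the moment at which its call begins. There is no depth.
- order.sign_off(): hands the job in, once; it reports no verdict.
The state is a dict: "clock": time; "q": joint angles; "dq": joint speeds; "effort": joint torques, N m; "eef_pos": TCP position; "tool_rot": TCP orientation; "wrist_force": force on the tool from outside, world axes, zero at the start; "ft_torque": the same for the moment, N m; "grip_width": finger opening in m.
Only numpy, scipy, OpenCV 4.12 (cv2) and the standard library are available. Lean on these libraries where they do the work, as an engineer would, in place of code of your own. Each camera call takes 0.05 s, during which the arm holds its last target.

## Working session

There is one attempt and no reset: what is moved stays moved. The work goes in short steps, Python scripts to look and compute and a tool call to move; the robot and the scene stay as the last step left them, time stands still between calls to the robot, and variables do not carry over. Pictures are saved under pics/ and viewed, and the job is handed in when it is done.

Besides the shell and the picture viewer there is one more tool, called after ">>>" by a JSON object that holds its "method" and its "body". drive_tool: Moves the arm, as the interface text tells. Its arguments: {"type":"object","properties":{"steps":{"type":"array","items":{"type":"object","properties":{"delta_pos":{"type":"array","items":{"type":"number","minimum":-1,"maximum":1}},"yaw":{"type":"number","minimum":-1,"maximum":1},"claw":{"type":"number"}}}},"grip_force":{"type":"number"}},"required":["steps"]}

```bash
mkdir -p pics; ls; python3 - <<'E'
from station import status, eyes
import cv2,pickle
print(status.get_obs())
for n in("side","top"):
    f=eyes.grab_frame(n); print(n,f["K"],f["xyz"],f["orientation"],[k for k in f])
    pickle.dump(f,open(f"pics/{n}0.pkl","wb"))
    cv2.imwrite(f"pics/{n}0.png",f["color"][:,:,::-1])
E
```

```text
pics
{'clock': 0.0, 'q': array([ 1.10919364e+00,  2.59320198e-01,  1.53602977e+00,  2.04056151e-05,
        1.34800081e+00, -2.02813875e-01]), 'dq': array([ 0.00159415, -0.0008128 ,  0.00177082, -0.00072343,  0.00092165,
        0.00132591]), 'effort': array([-7.96132235e-05, -4.37307465e+01, -2.84001178e+01,  7.18261697e-02,
        4.11243585e-02, -1.62709807e-04]), 'eef_pos': array([0.14049089, 0.53121482, 0.21785137]), 'tool_rot': array([-2.96094199e-04,  1.29035831e-01,  9.91639542e-01, -8.27753696e-04]), 'wrist_force': array([ 0.92524801, -1.3510342 ,  0.07785463]), 'ft_torque': array([-0.0432971 , -0.03334516, -0.00836379]), 'grip_width': 0.09297109527032059}
side [[381.15774695   0.         254.00537315]
 [  0.         381.15774695 190.44249   ]
 [  0.           0.           1.        ]] [ 0.43835636 -1.07326636  0.40403759] [ 0.82160393  0.56944014 -0.0173838  -0.02006748] ['color', 'K', 'xyz', 'orientation']
top [[437.31426204   0.         249.68668909]
 [  0.         437.31426204 189.25411511]
 [  0.           0.           1.        ]] [ 0.37937683 -0.20501251  1.09165116] [-0.70588738 -0.04020066  0.03160725  0.70647568] ['color', 'K', 'xyz', 'orientation']
```

View pics/side0.png

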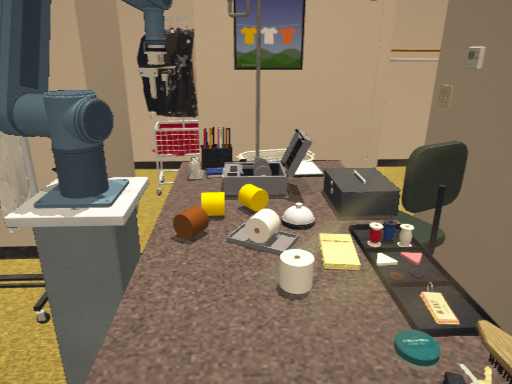

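View pics/top0.png

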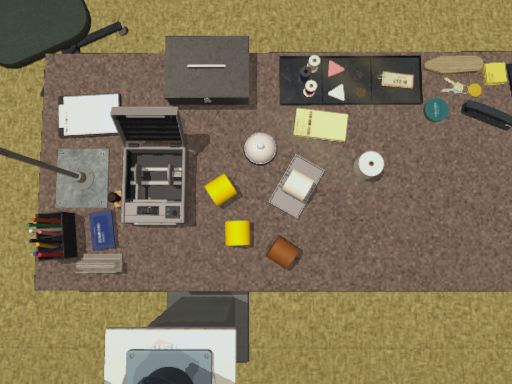

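Candidates in the top view: white roll in tray (298,185), standing white roll (371,165), yellow rolls (221,190) and (237,233), brown roll (283,252). The right one is the white roll in the tray. The printer is at about (155,180), with its front deck towards the robot. Next I'll check close crops.

```bash
cat > h.py <<'E'
import numpy as np,cv2,pickle
from scipy.spatial.transform import Rotation as R
def load(n): return pickle.load(open(f"pics/{n}.pkl","rb"))
def grab(n,name):
    from station import eyes
    f=eyes.grab_frame(n); pickle.dump(f,open(f"pics/{name}.pkl","wb")); cv2.imwrite(f"pics/{name}.png",f["color"][:,:,::-1]); return f
def rot(f):
    w,x,y,z=f["orientation"]; return R.from_quat([x,y,z,w]).as_matrix()
def ray(f,u,v):
    d=np.linalg.inv(f["K"])@np.array([u,v,1.]); d=np.array([d[0],-d[1],-d[2]]); return np.array(f["xyz"]),rot(f)@d
def onplane(f,u,v,z):
    o,d=ray(f,u,v); return o+d*(z-o[2])/d[2]
def proj(f,p):
    c=rot(f).T@(np.array(p)-f["xyz"]); q=f["K"]@np.array([c[0],-c[1],-c[2]]); return q[:2]/q[2]
def crop(f,u0,v0,u1,v1,s,name):
    im=f["color"][v0:v1,u0:u1,::-1]; im=cv2.resize(im,None,fx=s,fy=s,interpolation=cv2.INTER_CUBIC)
    for u in range((u0+9)//10*10,u1,10):
        cv2.line(im,((u-u0)*s,0),((u-u0)*s,6 if u%50 else 14),(0,0,255),1)
    for v in range((v0+9)//10*10,v1,10):
        cv2.line(im,(0,(v-v0)*s),(6 if v%50 else 14,(v-v0)*s),(0,0,255),1)
    cv2.imwrite(f"pics/{name}.png",im)
E
python3 - <<'E'
from h import *
t=load("top0");s=load("side0")
crop(t,105,95,205,235,4,"c1"); crop(t,255,140,345,230,6,"c2"); crop(s,215,125,320,255,4,"c3")
E
```

```text
(no output)
```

View pics/c1.png

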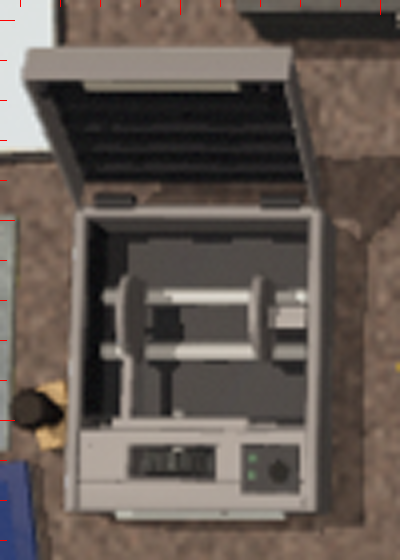

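View pics/c2.png

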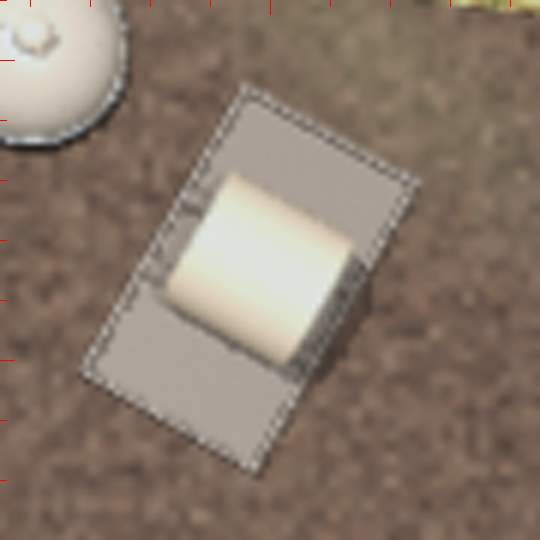

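View pics/c3.png

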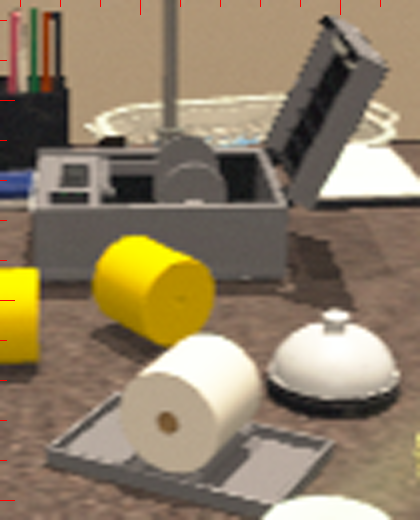

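Tray holds the white roll (tray corners in top image about (296,154), (325,170), (298,219), (269,202)). The printer's outline, slot and rollers are clear.

```bash
python3 - <<'E'
from h import *
t=load("top0");s=load("side0")
# tray corners
m=np.array([[245,85],[420,183],[257,473],[82,373]])/6+[255,140]
P=np.array([onplane(t,u,v,.011) for u,v in m]); print("tray",P.round(4), P.mean(0), [np.linalg.norm(P[i]-P[i-1]).round(4) for i in range(4)])
d=(P[0]+P[1]-P[2]-P[3]); print("tray x ang",np.degrees(np.arctan2(d[1],d[0])))
# roll mask in top
def mask(f,box):
    c=f["color"].astype(int); u0,v0,u1,v1=box
    m=np.zeros(c.shape[:2],np.uint8); sub=c[v0:v1,u0:u1]
    m[v0:v1,u0:u1]=((sub[...,0]>185)&(sub.max(-1)-sub.min(-1)<60)).astype(np.uint8); return m
m=mask(t,(278,165,318,205)); cs,_=cv2.findContours(m,0,2); c=max(cs,key=cv2.contourArea); print(cv2.minAreaRect(c))
r=cv2.minAreaRect(c)
p=onplane(t,*r[0],.045);print("roll ~",p)
b=cv2.boxPoints(r); B=np.array([onplane(t,u,v,.04) for u,v in b]);print(B.round(4),[np.linalg.norm(B[i]-B[i-1]).round(4) for i in range(4)])
# printer
q=lambda a,b,z:onplane(t,105+a/4,95+b/4,z)
C=np.array([q(77,210,.062),q(327,208,.062),q(317,513,.058),q(67,511,.058)])
print("printer",C.round(4),C.mean(0),[np.linalg.norm(C[i]-C[i-1]).round(4) for i in range(4)])
S=np.array([q(130,444,.058),q(216,444,.058),q(213,481,.058),q(128,481,.058)]); print("slot",S.round(4),S.mean(0))
print("wheel mark",q(177,462,.064))
print("rollers",q(230,297,.025),q(230,351,.025),q(160,297,.025),q(160,351,.025))
for n in [(C[0]-C[3]),(C[1]-C[2]),-(C[0]-C[1])[[1,0,2]]*[-1,1,1]*-1]: print(np.degrees(np.arctan2(n[1],n[0])))
for nm,px in dict(cheek=(259,285),guide=(128,285)).items(): print(nm,q(*px,.083))
E
```

```text
tray [[ 0.5776 -0.3073  0.011 ]
 [ 0.5362 -0.3794  0.011 ]
 [ 0.4161 -0.3105  0.011 ]
 [ 0.4574 -0.2389  0.011 ]] [ 0.49682938 -0.30901965  0.011     ] [np.float64(0.1384), np.float64(0.0831), np.float64(0.1385), np.float64(0.0827)]
tray x ang -29.755404763450684
((297.8692321777344, 183.85385131835938), (24.186771392822266, 22.450284957885742), 29.744882583618164)
roll ~ [ 0.49898059 -0.30821243  0.045     ]
[[ 0.4905 -0.2698  0.04  ]
 [ 0.538  -0.2972  0.04  ]
 [ 0.5086 -0.3476  0.04  ]
 [ 0.4614 -0.3201  0.04  ]] [np.float64(0.0581), np.float64(0.0548), np.float64(0.0584), np.float64(0.0547)]
printer [[ 0.5855  0.1084  0.062 ]
 [ 0.5863 -0.0418  0.062 ]
 [ 0.4043 -0.0379  0.058 ]
 [ 0.4055  0.1103  0.058 ]] [0.4953953  0.03475427 0.06      ] [np.float64(0.18), np.float64(0.1502), np.float64(0.1821), np.float64(0.1482)]
slot [[0.4452 0.0739 0.058 ]
 [0.4451 0.0228 0.058 ]
 [0.4232 0.0241 0.058 ]
 [0.4232 0.0746 0.058 ]] [0.43419475 0.04883849 0.058     ]
wheel mark [0.43415697 0.04426197 0.064     ]
rollers [0.53809842 0.02326582 0.025     ] [0.50453587 0.02259267 0.025     ] [0.53818602 0.06661226 0.025     ] [0.50460668 0.06580174 0.025     ]
-0.6101405105682662
-1.2323069385353367
-179.6876806959072
cheek [ 0.53651217 -0.00598646  0.083     ]
guide [0.53667386 0.0707782  0.083     ]
```

```bash
python3 - <<'E'
from h import *
t=load("top0");s=load("side0")
def ony(f,u,v,y):
    o,d=ray(f,u,v); return o+d*(y-o[1])/d[1]
for a in [(268,150),(285,176),(300,205),(325,18),(345,60),(388,65),(288,275),(288,205),(33,205)]:
    print(a,ony(s,215+a[0]/4,125+a[1]/4,-.04).round(4))
for a in [(60,82),(250,82),(25,50),(290,50)]: print(onplane(t,105+a[0]/4,95+a[1]/4,.17).round(4))
# roll end face in side view
c=s["color"].astype(int); 
print([ (k,proj(s,p).round(1),proj(t,p).round(1)) for k,p in dict(roll=(.497,-.309,.0366),wheel=(.4342,.047,.064),bay=(.5213,.028,.0506)).items()])
# orientation of the tool
w=[-2.96e-4,.129,.9916,-8e-4]; M=R.from_quat([w[1],w[2],w[3],w[0]]).as_matrix(); print(M.round(3))
E
```

```text
(268, 150) [ 0.5741 -0.04    0.0997]
(285, 176) [ 0.5869 -0.04    0.0803]
(300, 205) [ 0.5985 -0.04    0.0584]
(325, 18) [ 0.6106 -0.04    0.1937]
(345, 60) [ 0.6259 -0.04    0.1642]
(388, 65) [ 0.6563 -0.04    0.1605]
(288, 275) [ 0.5918 -0.04    0.0046]
(288, 205) [ 0.5899 -0.04    0.0585]
(33, 205) [ 0.4073 -0.04    0.0607]
[0.6342 0.0868 0.17  ]
[ 0.6338 -0.0162  0.17  ]
[0.652  0.1064 0.17  ]
[ 0.6514 -0.0376  0.17  ]
[('roll', array([261.3, 224.3]), array([297.9, 185.1])), ('wheel', array([232.7, 166.1]), array([148.1, 210.5])), ('bay', array([261.5, 171.9]), array([158.2, 174.6]))]
[[-0.967  0.256 -0.001]
 [ 0.256  0.967 -0.002]
 [ 0.    -0.002 -1.   ]]
```

```bash
python3 - <<'E'
from h import *
t=load("top0");s=load("side0")
for z in (0.02,.05): print(onplane(t,82,178,z).round(3))
# pole: intersection of planes: top line (82,178)-(2,152), side column 258 
o,d1=ray(t,82,178);_,d2=ray(t,2,152);n1=np.cross(d1,d2);
o2,e1=ray(s,259,100);_,e2=ray(s,258,30);n2=np.cross(e1,e2)
d=np.cross(n1,n2);d/=d[2]
for z in (.1,.3,.5,.8):
    p=np.linalg.solve([n1,n2,[0,0,1]],[n1@o,n2@o2,z]);print(p.round(3))
print(proj(t,(0,0,0)), proj(t,(.379,-.205,0)))
crop(s,95,0,275,170,4,"c4"); 
E
```

```text
[0.517 0.224 0.02 ]
[0.513 0.212 0.05 ]
[0.531 0.265 0.1  ]
[0.524 0.245 0.3  ]
[0.518 0.226 0.5  ]
[0.509 0.196 0.8  ]
[169.87432149 392.68946435] [255.03603659 233.98953484]
```

View pics/c4.png

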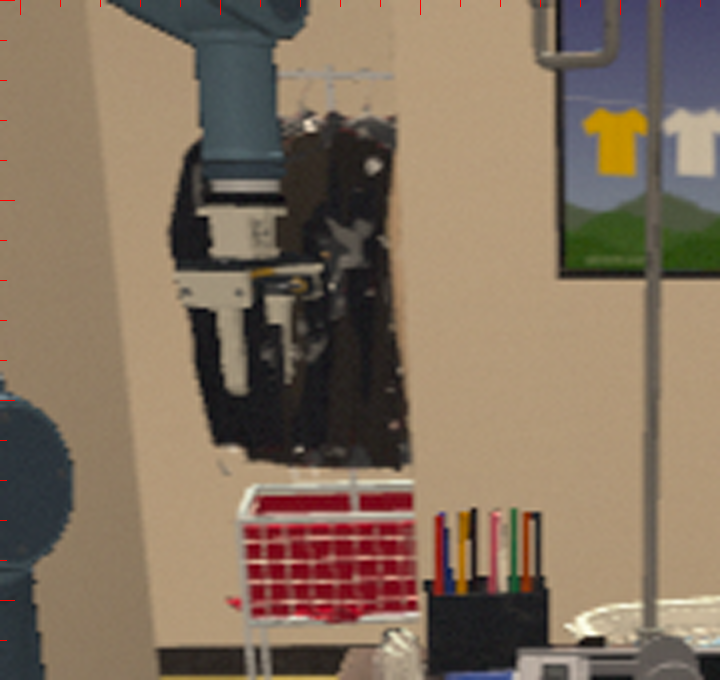

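The stand pole is at about (0.52, 0.225), and its bulk would be in the way of a straight swing. So I pull in to r≈0.39 before swinging.

>>> {"method": "drive_tool", "body": {"steps": [{"delta_pos":[0,-0.9,-0.2],"yaw":0,"claw":1},{"delta_pos":[0,-0.9,-0.2],"yaw":0,"claw":1},{"delta_pos":[0,-0.9,-0.2],"yaw":0,"claw":1},{"delta_pos":[-0.95,-0.07,0],"yaw":1,"claw":1},{"delta_pos":[-0.95,-0.07,0],"yaw":1,"claw":1},{"delta_pos":[-0.95,-0.07,0],"yaw":1,"claw":1},{"delta_pos":[-0.95,-0.07,0],"yaw":1,"claw":1},{"delta_pos":[-0.95,-0.07,0],"yaw":1,"claw":1}]}}

```text
clock: 1.1
eef_pos: [0.3258, 0.2085, 0.2545]
tool_rot: [-0.0, 0.485, 0.874, 0.0]
wrist_force: [0.1, 0.2, -0.0]
grip_width: 0.0929
```

>>> {"method": "drive_tool", "body": {"steps": [{"delta_pos":[-0.95,-0.07,0],"yaw":1,"claw":1},{"delta_pos":[-0.95,-0.07,0],"yaw":1,"claw":1},{"delta_pos":[-0.95,-0.07,0],"yaw":1,"claw":1},{"delta_pos":[-0.95,-0.07,0],"yaw":1,"claw":1},{"delta_pos":[-0.95,0,0],"yaw":1,"claw":1},{"delta_pos":[-0.95,0.5,0],"yaw":1,"claw":1},{"delta_pos":[-0.95,0.9,0.2],"yaw":1,"claw":1},{"delta_pos":[-0.2,0.9,0.2],"yaw":0.19,"claw":1}]}}

```text
clock: 2.1
eef_pos: [0.4667, -0.2198, 0.2331]
tool_rot: [0.0, 0.866, 0.501, -0.0]
wrist_force: [-0.2, 0.6, 0.5]
grip_width: 0.0928
```

```bash
cat > go.py <<'E'
import sys; from h import *
from station import status
def rel(target,ang=None):
    o=status.get_obs(); w,x,y,z=o["tool_rot"]; M=R.from_quat([x,y,z,w]).as_matrix()
    d=M.T@(np.array(target)-o["eef_pos"])/.06
    a=np.degrees(np.arctan2(M[1,1],M[0,1])); print("t",o["clock"],"pos",o["eef_pos"].round(4),"F",o["wrist_force"].round(2),"w",o["grip_width"].round(4),"yang",a.round(2),"z",M[:,2].round(4))
    print("need (tool units)",d.round(3), "yaw units", None if ang is None else round(-np.radians(ang-a)/.15,3))
E
python3 - <<'E'
from go import *
rel((.497,-.309,.10),-29.75)
f=grab("side","side1"); g=grab("top","top1"); crop(f,180,80,380,280,4,"c5"); crop(g,220,90,400,270,4,"c6")
E
```

```text
Traceback (most recent call last):
  File "go.py", line 6, in rel
    a=np.degrees(np.arctan2(M[1,1],M[0,1])); print("t",o["clock"],"pos",o["eef_pos"].round(4),"F",o["wrist_force"].round(2),"w",o["grip_width"].round(4),"yang",a.round(2),"z",M[:,2].round(4))
                                                                                                                                ^^^^^^^^^^^^^^^^^^^^^
AttributeError: 'float' object has no attribute 'round'
```

```bash
sed -i 's/o\["grip_width"\].round(4)/round(float(o["grip_width"]),4)/' go.py
python3 - <<'E'
from go import *
rel((.497,-.309,.10),-29.75)
f=grab("side","side1"); g=grab("top","top1"); crop(f,180,80,380,280,4,"c5"); crop(g,220,90,400,270,4,"c6")
E
```

```text
t 2.1 pos [ 0.4667 -0.2198  0.2331] F [-0.23  0.6   0.5 ] w 0.0928 yang -29.92 z [ 3.e-04 -9.e-04 -1.e+00]
need (tool units) [-1.036  1.177  2.22 ] yaw units -0.019
```

View pics/c5.png

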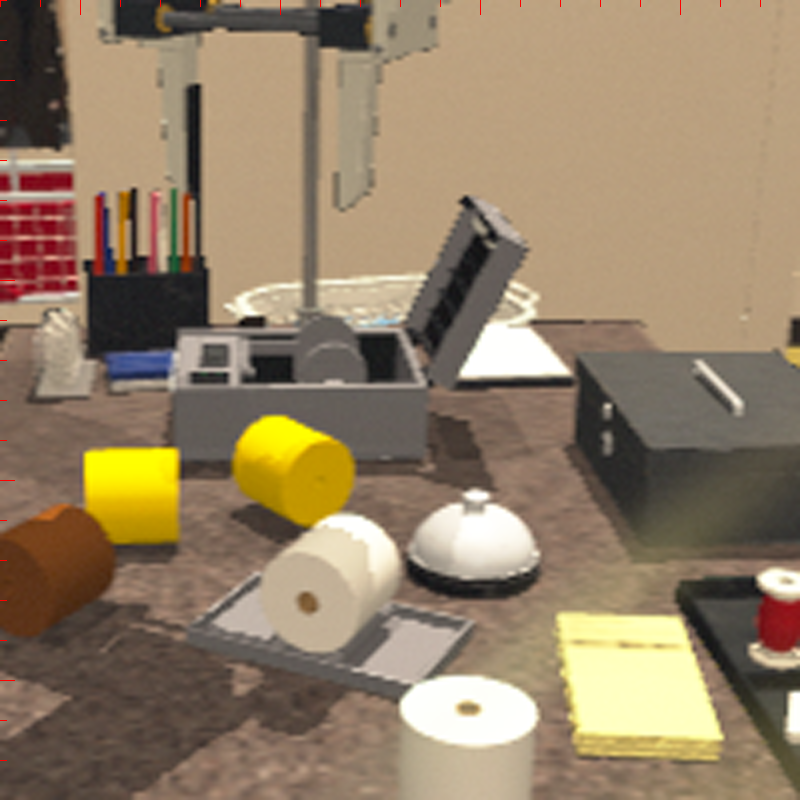

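View pics/c6.png

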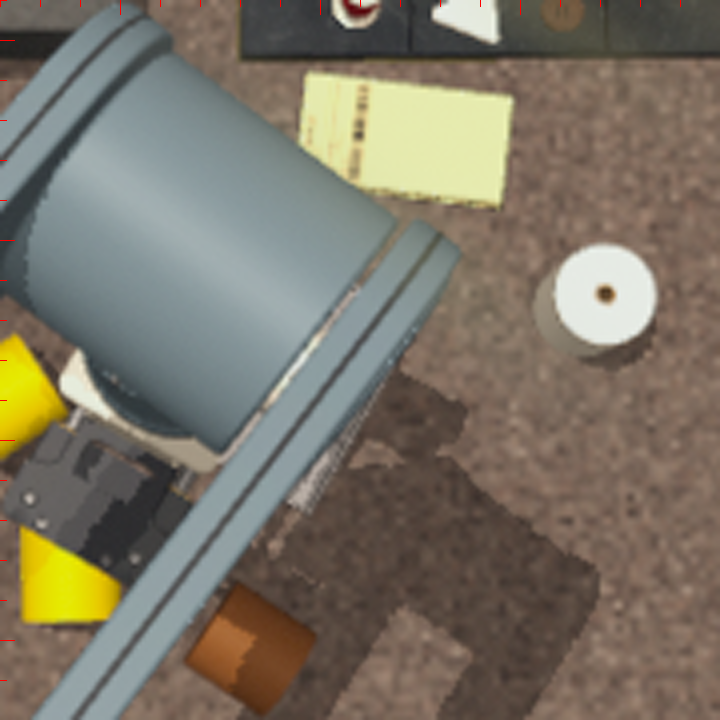

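The view shows the empty hand over the scene, long body along the jaw axis. The roll's near end-face hole is at about (257,230) in the side image.

```bash
python3 - <<'E'
from go import *
s=load("side1"); print(proj(s,(.4829,-.3337,.0366)), "measured", 180+308/4,80+602/4)
o,d=ray(s,180+308/4,80+602/4); 
E
```

```text
[255.55891946 229.42378567] measured 257.0 230.5
```

>>> {"method": "drive_tool", "body": {"steps": [{"delta_pos":[-0.5,0.6,0.5],"yaw":-0.02,"claw":1},{"delta_pos":[-0.54,0.58,0.7],"yaw":0,"claw":1},{"delta_pos":[0,0,0.9],"yaw":0,"claw":1},{"delta_pos":[0,0,0],"yaw":0,"claw":1}]}}

```text
clock: 2.7
eef_pos: [0.4942, -0.3024, 0.1036]
tool_rot: [-0.005, 0.863, 0.504, -0.002]
wrist_force: [0.3, -0.8, -0.4]
grip_width: 0.0934
```

```bash
python3 - <<'E'
from go import *
rel((.497,-.309,.027),-29.75)
f=grab("side","side2"); crop(f,200,100,360,270,4,"c7")
E
```

```text
t 2.7 pos [ 0.4942 -0.3024  0.1036] F [ 0.33 -0.76 -0.38] w 0.0934 yang -29.43 z [-0.0081  0.0075 -0.9999]
need (tool units) [-0.076  0.109  1.275] yaw units 0.038
```

View pics/c7.png

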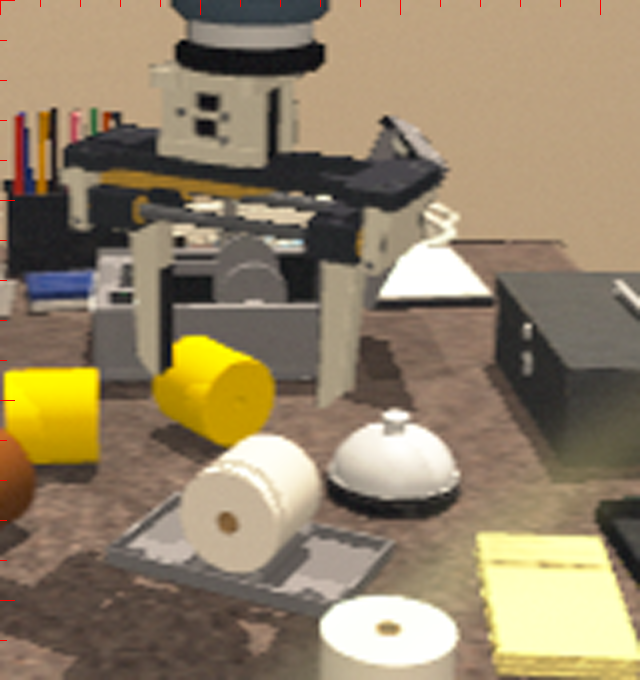

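>>> {"method": "drive_tool", "body": {"steps": [{"delta_pos":[-0.08,0.11,0.3],"yaw":0.02,"claw":1},{"delta_pos":[0,0,0.5],"yaw":0,"claw":1},{"delta_pos":[0,0,0.45],"yaw":0,"claw":1},{"delta_pos":[0,0,0],"yaw":0,"claw":1}], "grip_force": 15}}

```text
clock: 3.25
eef_pos: [0.5005, -0.3121, 0.0324]
tool_rot: [-0.001, 0.864, 0.503, -0.0]
wrist_force: [0.4, -0.5, 0.8]
grip_width: 0.0933
```

```bash
python3 - <<'E'
from go import *
rel((.497,-.309,.027),-29.75)
f=grab("side","side3"); crop(f,200,100,360,270,4,"c8")
E
```

```text
t 3.25 pos [ 0.5005 -0.3121  0.0324] F [ 0.44 -0.48  0.77] w 0.0933 yang -29.56 z [-1.1e-03  9.0e-04 -1.0e+00]
need (tool units) [ 0.016 -0.077  0.09 ] yaw units 0.022
```

View pics/c8.png

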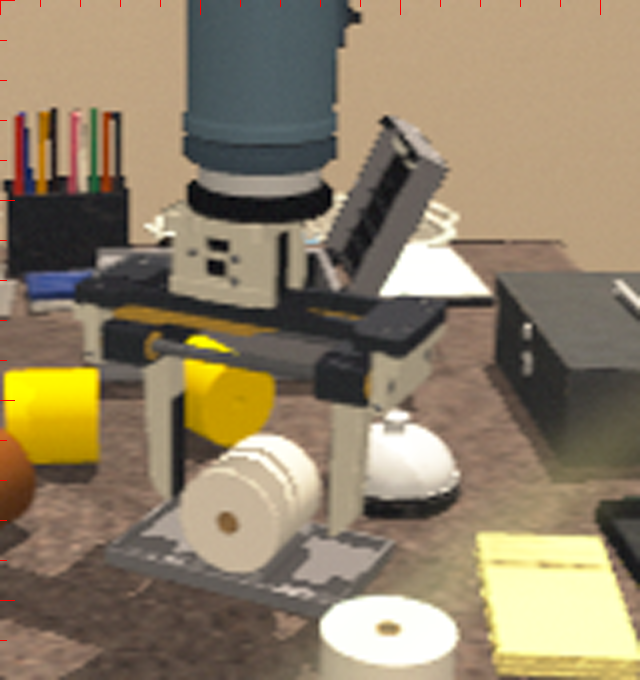

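The fingers straddle the roll symmetrically and clear of the tray rims and the bell. I'll close now.

>>> {"method": "drive_tool", "body": {"steps": [{"delta_pos":[0,-0.04,0.08],"yaw":0.02,"claw":1},{"delta_pos":[0,0,0],"yaw":0,"claw":0.5},{"delta_pos":[0,0,0],"yaw":0,"claw":0.5},{"delta_pos":[0,0,0],"yaw":0,"claw":0.5},{"delta_pos":[0,0,0],"yaw":0,"claw":0.5},{"delta_pos":[0,0,0],"yaw":0,"claw":0.5}], "grip_force": 20}}

```text
clock: 4.05
eef_pos: [0.4984, -0.3113, 0.0282]
tool_rot: [-0.0, 0.865, 0.502, -0.0]
wrist_force: [-2.6, 0.9, 3.6]
grip_width: 0.0595
```

```bash
python3 - <<'E'
from go import *
rel((.497,-.309,.027),-29.75)
E
```

```text
t 4.05 pos [ 0.4984 -0.3113  0.0282] F [-2.57  0.86  3.58] w 0.0595 yang -29.76 z [-6.e-04  3.e-04 -1.e+00]
need (tool units) [ 0.022 -0.039  0.021] yaw units -0.001
```

Gripped at 59.5 mm, which matches the 60 mm roll. Next I lift and carry it over the bay.

>>> {"method": "drive_tool", "body": {"steps": [{"delta_pos":[0,0,-0.3],"yaw":0,"claw":0.5},{"delta_pos":[0,0,-0.8],"yaw":0,"claw":0.5},{"delta_pos":[0,0,-0.9],"yaw":0,"claw":0.5},{"delta_pos":[0.4,-0.2,-0.9],"yaw":-0.2,"claw":0.5},{"delta_pos":[0.9,-0.4,-0.3],"yaw":-0.6,"claw":0.5},{"delta_pos":[0.9,-0.3,0],"yaw":-0.6,"claw":0.5},{"delta_pos":[0.95,-0.22,0],"yaw":-0.6,"claw":0.5},{"delta_pos":[0.95,-0.12,0],"yaw":-0.6,"claw":0.5},{"delta_pos":[0.9,-0.05,0],"yaw":-0.6,"claw":0.5}]}}

```text
clock: 5.18
eef_pos: [0.5228, 0.0025, 0.2196]
tool_rot: [-0.0, 0.72, 0.694, 0.0]
wrist_force: [0.7, 0.3, -1.8]
grip_width: 0.0597
```

```bash
python3 - <<'E'
from go import *
rel((.518,.036,.2),-0.3)
f=grab("side","side4"); crop(f,180,60,360,230,4,"c9");g=grab("top","top4")
E
```

```text
t 5.175 pos [0.5228 0.0025 0.2196] F [ 0.73  0.27 -1.8 ] w 0.0597 yang -2.09 z [-1.e-04  3.e-04 -1.e+00]
need (tool units) [ 0.555 -0.101  0.328] yaw units -0.208
```

View pics/c9.png

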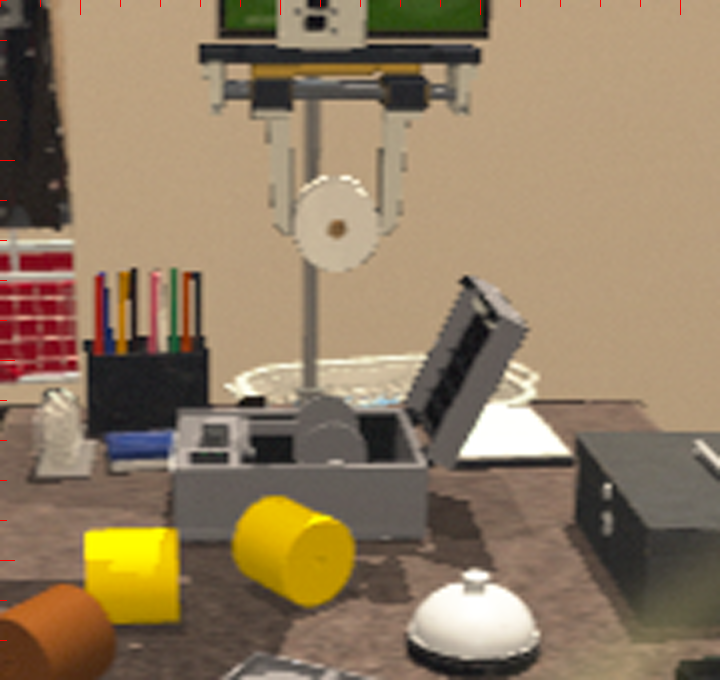

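View pics/top4.png

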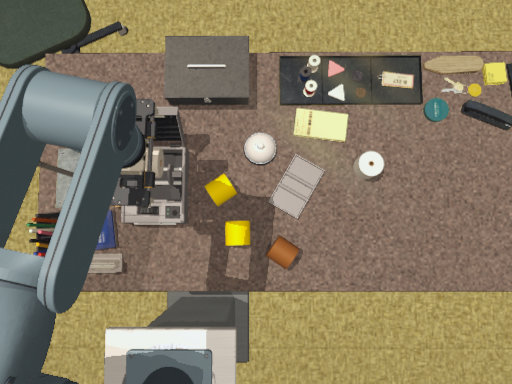

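Roll held squarely, centre ~8 mm above the tips, bar clear of the lid. Next I lower it to just above the cheek tops and check.

>>> {"method": "drive_tool", "body": {"steps": [{"delta_pos":[0.25,-0.05,0.2],"yaw":-0.2,"claw":0.5},{"delta_pos":[0.28,-0.05,0.5],"yaw":0,"claw":0.5},{"delta_pos":[0,0,0.5],"yaw":0,"claw":0.5},{"delta_pos":[0,0,0.45],"yaw":0,"claw":0.5},{"delta_pos":[0,0,0],"yaw":0,"claw":0.5},{"delta_pos":[0,0,0],"yaw":0,"claw":0.5}]}}

```text
clock: 6.02
eef_pos: [0.5182, 0.0318, 0.1215]
tool_rot: [0.0, 0.711, 0.703, 0.0]
wrist_force: [0.1, 0.3, -2.9]
grip_width: 0.0596
```

```bash
python3 - <<'E'
from go import *
rel((.517,.0345,.115),-0.3)
f=grab("side","side5"); crop(f,210,80,330,210,6,"c10");g=grab("top","top5"); crop(g,105,95,205,235,4,"c11")
c=f["color"].astype(int); m=((c.min(-1)>150)).astype(np.uint8)
E
```

```text
t 6.025 pos [0.5182 0.0318 0.1215] F [ 0.14  0.27 -2.93] w 0.0596 yang -0.6 z [ 5.e-04 -1.e-04 -1.e+00]
need (tool units) [ 0.045 -0.02   0.108] yaw units -0.035
```

View pics/c10.png

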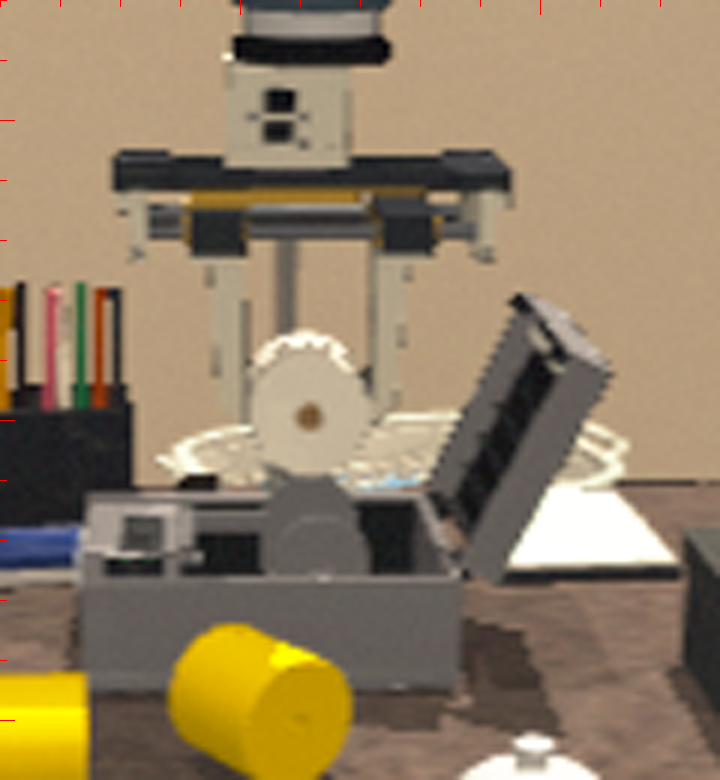

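View pics/c11.png

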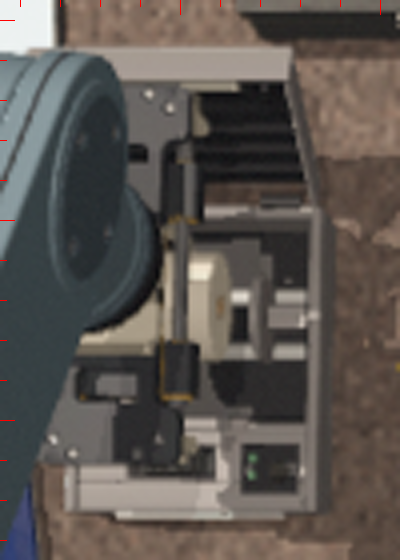

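```bash
python3 - <<'E'
from go import *
g=load("top5");s=load("side5")
print("hole",onplane(g,105+221/4,95+303/4,.130), "topedge",onplane(g,105+214/4,95+303/4,.160))
o,d=ray(s,210+310/6,80+416/6); p,e=ray(g,105+221/4,95+303/4)
# two-view
A=np.stack([d,-e],1); l=np.linalg.lstsq(A,p-o,rcond=None)[0]; print(o+d*l[0],p+e*l[1])
print("cheek inner edge top",onplane(load("top0"),105+248/4,95+285/4,.083), onplane(g,105+249/4,95+300/4,.083))
print(onplane(load("top0"),105+117/4,95+285/4,.083),onplane(load("top0"),105+143/4,95+297/4,.04))
E
```

```text
hole [0.51911242 0.00574729 0.13      ] topedge [0.51476066 0.00295585 0.16      ]
[0.51937288 0.00651341 0.12651539] [0.51961398 0.00650378 0.12654832]
cheek inner edge top [5.36525734e-01 4.53969268e-04 8.30000000e-02] [ 5.27677098e-01 -2.99223116e-04  8.30000000e-02]
[0.53668745 0.07723055 0.083     ] [0.53597372 0.0731778  0.04      ]
```

>>> {"method": "drive_tool", "body": {"steps": [{"delta_pos":[0.04,-0.01,0.3],"yaw":-0.03,"claw":0.5},{"delta_pos":[0,0,0.3],"yaw":0,"claw":0.5},{"delta_pos":[0,0,0.3],"yaw":0,"claw":0.5},{"delta_pos":[0,0,0.15],"yaw":0,"claw":0.5},{"delta_pos":[0,0,0],"yaw":0,"claw":0.5},{"delta_pos":[0,0,0],"yaw":0,"claw":0.5}]}}

```text
clock: 6.88
eef_pos: [0.5179, 0.0347, 0.0589]
tool_rot: [0.001, 0.709, 0.705, 0.0]
wrist_force: [0.7, -0.2, -1.1]
grip_width: 0.0599
```

```bash
python3 - <<'E'
from go import *
rel((.518,.034,.0437),-0.3)
f=grab("side","side6"); crop(f,210,80,330,210,6,"c12")
E
```

```text
t 6.875 pos [0.5179 0.0347 0.0589] F [ 0.74 -0.2  -1.09] w 0.0599 yang -0.29 z [ 1.6e-03 -2.0e-04 -1.0e+00]
need (tool units) [-0.011  0.001  0.253] yaw units 0.001
```

View pics/c12.png

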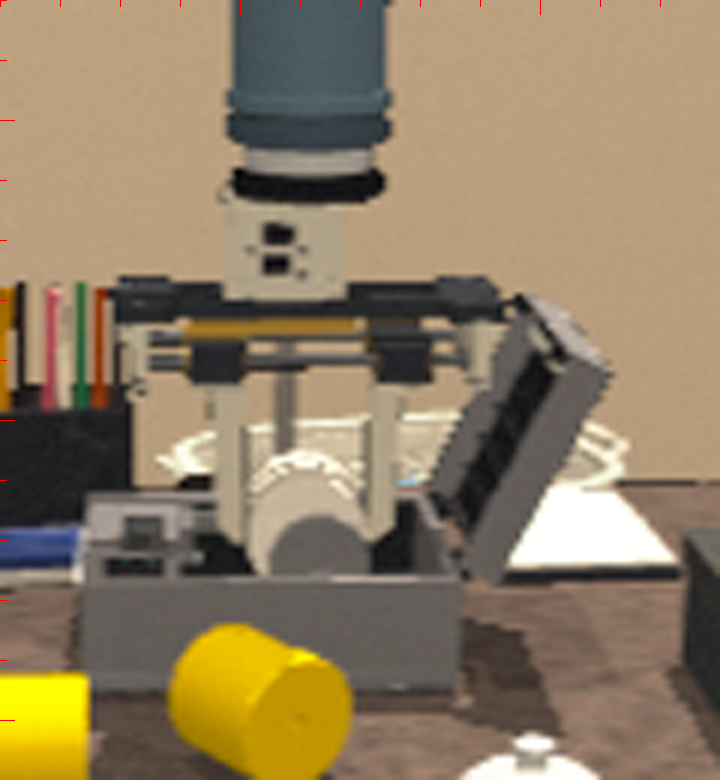

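The roll is entering between cheek and guide and the hand is clear of the lid. I'll lower in small steps.

>>> {"method": "drive_tool", "body": {"steps": [{"delta_pos":[0,0,0.08],"yaw":0,"claw":0.5},{"delta_pos":[0,0,0.06],"yaw":0,"claw":0.5},{"delta_pos":[0,0,0],"yaw":0,"claw":0.5},{"delta_pos":[0,0,0],"yaw":0,"claw":0.5}]}}

```text
clock: 7.42
eef_pos: [0.5171, 0.0348, 0.0496]
tool_rot: [-0.0, 0.709, 0.705, -0.0]
wrist_force: [-0.7, -0.4, -3.0]
grip_width: 0.0595
```

```bash
python3 - <<'E'
from go import *
rel((.518,.034,.0437),-0.3)
E
```

```text
t 7.425 pos [0.5171 0.0348 0.0496] F [-0.67 -0.44 -2.95] w 0.0595 yang -0.28 z [-2.e-04  0.e+00 -1.e+00]
need (tool units) [-0.013  0.014  0.098] yaw units 0.002
```

>>> {"method": "drive_tool", "body": {"steps": [{"delta_pos":[0,0.02,0.05],"yaw":0,"claw":0.5},{"delta_pos":[0,0,0.03],"yaw":0,"claw":0.5},{"delta_pos":[0,0,0],"yaw":0,"claw":0.5},{"delta_pos":[0,0,0],"yaw":0,"claw":0.5}]}}

```text
clock: 7.92
eef_pos: [0.5183, 0.0348, 0.0448]
tool_rot: [-0.0, 0.709, 0.705, -0.0]
wrist_force: [-0.1, -0.9, -2.4]
grip_width: 0.0596
```

```bash
python3 - <<'E'
from go import *
rel((.518,.034,.0437),-0.3)
E
```

```text
t 7.925 pos [0.5183 0.0348 0.0448] F [-0.14 -0.88 -2.41] w 0.0596 yang -0.29 z [-1.e-04  0.e+00 -1.e+00]
need (tool units) [-0.013 -0.006  0.018] yaw units 0.002
```

>>> {"method": "drive_tool", "body": {"steps": [{"delta_pos":[0,0,0.03],"yaw":0,"claw":0.5},{"delta_pos":[0,0,0],"yaw":0,"claw":0.5},{"delta_pos":[0,0,0],"yaw":0,"claw":0.5}]}}

```text
clock: 8.3
eef_pos: [0.5189, 0.0348, 0.0441]
tool_rot: [0.001, 0.709, 0.705, 0.0]
wrist_force: [-1.4, 0.3, 6.2]
grip_width: 0.0595
```

```bash
python3 - <<'E'
from go import *
rel((.518,.034,.0437),-0.3)
E
```

```text
t 8.3 pos [0.5189 0.0348 0.0441] F [-1.43  0.27  6.17] w 0.0595 yang -0.28 z [ 1.4e-03 -2.0e-04 -1.0e+00]
need (tool units) [-0.013 -0.015  0.007] yaw units 0.002
```

Contact with the roller comes at the predicted height. I'll open just enough to release.

>>> {"method": "drive_tool", "body": {"steps": [{"delta_pos":[0,0.02,0],"yaw":0,"claw":0.69},{"delta_pos":[0,0,0],"yaw":0,"claw":0.74},{"delta_pos":[0,0,0],"yaw":0,"claw":0.75},{"delta_pos":[0,0,0],"yaw":0,"claw":0.75}]}}

```text
clock: 8.8
eef_pos: [0.5195, 0.0348, 0.0429]
tool_rot: [-0.0, 0.709, 0.705, -0.0]
wrist_force: [0.1, -0.2, 0.2]
grip_width: 0.0699
```

```bash
python3 - <<'E'
from go import *
rel((.518,.034,.0437),-0.3)
f=grab("side","side7"); crop(f,210,80,330,210,6,"c13");g=grab("top","top7"); crop(g,105,95,205,235,4,"c14")
E
```

```text
t 8.8 pos [0.5195 0.0348 0.0429] F [ 0.07 -0.18  0.22] w 0.0699 yang -0.29 z [-3.e-04  0.e+00 -1.e+00]
need (tool units) [-0.014 -0.024 -0.013] yaw units 0.002
```

View pics/c13.png

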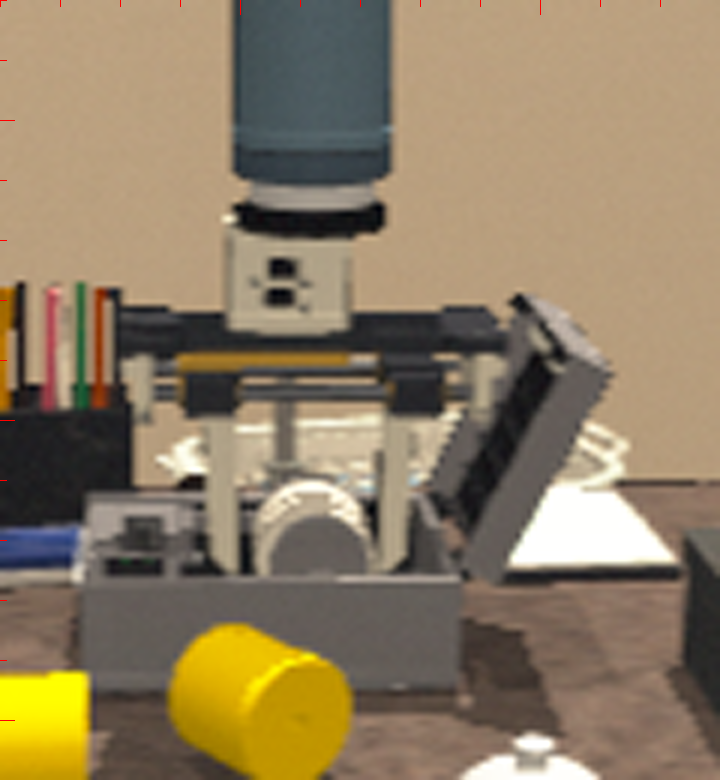

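View pics/c14.png

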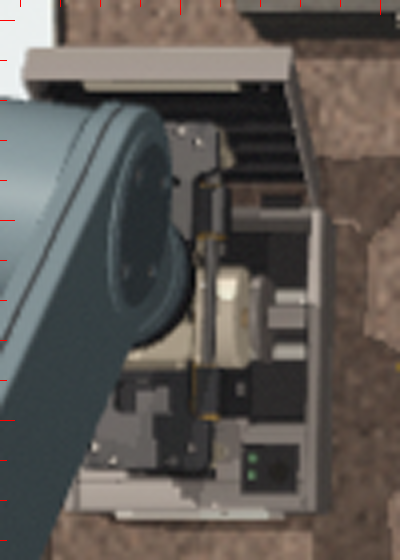

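Roll sits on the rollers with the fingers clear on both sides. I'll lift out, then turn the hand a quarter and go over the wheel.

>>> {"method": "drive_tool", "body": {"steps": [{"delta_pos":[0,0,-0.15],"yaw":0,"claw":0.75},{"delta_pos":[0,0,-0.4],"yaw":0,"claw":0.75},{"delta_pos":[0,0,-0.7],"yaw":0,"claw":0.75},{"delta_pos":[0,0,-0.8],"yaw":0,"claw":0.75},{"delta_pos":[0,-0.4,-0.6],"yaw":-0.5,"claw":0.5},{"delta_pos":[0,-0.5,0],"yaw":-1,"claw":0.2},{"delta_pos":[-0.2,-0.5,0],"yaw":-1,"claw":0},{"delta_pos":[0,0,0],"yaw":-1,"claw":0},{"delta_pos":[0,0,0],"yaw":-1,"claw":0},{"delta_pos":[0,0,0],"yaw":-1,"claw":0}], "grip_force": 20}}

```text
clock: 10.15
eef_pos: [0.4389, 0.0145, 0.2028]
tool_rot: [0.0, 0.364, 0.931, 0.0]
wrist_force: [-0.1, -0.7, 0.7]
grip_width: 0.0143
```

```bash
python3 - <<'E'
from go import *
rel((.434,.0475,.2),89.7)
f=grab("side","side8"); crop(f,210,80,330,210,6,"c15");g=grab("top","top8"); crop(g,105,95,205,235,4,"c16")
E
```

```text
t 10.15 pos [0.4389 0.0145 0.2028] F [-0.12 -0.7   0.7 ] w 0.0143 yang 47.25 z [ 1.e-03 -2.e-04 -1.e+00]
need (tool units) [0.434 0.349 0.046] yaw units -4.939
```

View pics/c15.png

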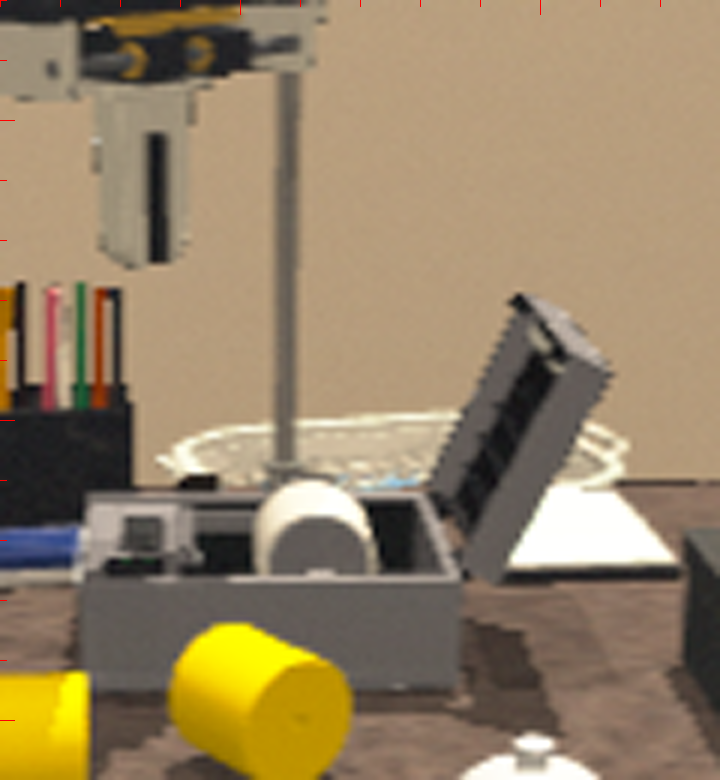

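View pics/c16.png

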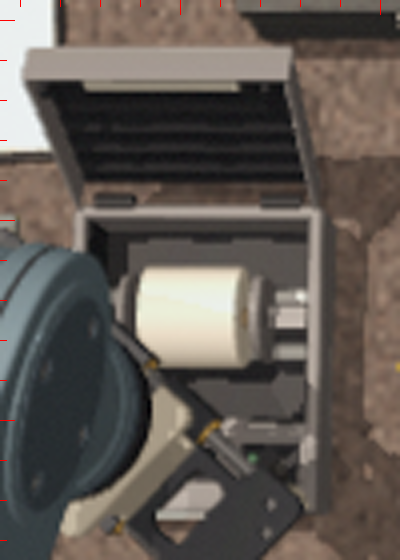

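The roll lies squarely between guide and cheek.

```bash
python3 - <<'E'
from go import *
g=load("top8"); q=lambda a,b,z:onplane(g,105+a/4,95+b/4,z)
print("right end top",q(240,316,.0806),"left",q(138,316,.0806),"x front/rear",q(190,367,.0506),q(190,265,.0506))
E
```

```text
right end top [0.51859742 0.00528197 0.0806    ] left [0.51871023 0.06508972 0.0806    ] x front/rear [0.49190266 0.04100683 0.0506    ] [0.55385324 0.04239378 0.0506    ]
```

>>> {"method": "drive_tool", "body": {"steps": [{"delta_pos":[0.2,0.15,0],"yaw":-1,"claw":0},{"delta_pos":[0.15,0.2,0],"yaw":-1,"claw":0},{"delta_pos":[0.05,0.35,0],"yaw":-1,"claw":0},{"delta_pos":[0,0.1,0.3],"yaw":-1,"claw":0},{"delta_pos":[0,0,0.5],"yaw":-0.94,"claw":0},{"delta_pos":[0,0,0.5],"yaw":0,"claw":0},{"delta_pos":[0,0,0.3],"yaw":0,"claw":0},{"delta_pos":[0,0,0],"yaw":0,"claw":0}]}}

```text
clock: 11.25
eef_pos: [0.4429, 0.0704, 0.1052]
tool_rot: [-0.001, 0.006, 1.0, 0.0]
wrist_force: [0.4, -0.3, -0.6]
grip_width: 0.0005
```

```bash
python3 - <<'E'
from go import *
rel((.434,.0475,.075),89.7)
f=grab("side","side9"); crop(f,190,100,290,200,7,"c17");g=grab("top","top9"); crop(g,105,95,205,235,4,"c18")
E
```

```text
t 11.25 pos [0.4429 0.0704 0.1052] F [ 0.4  -0.26 -0.55] w 0.0005 yang 89.29 z [-2.9e-03  3.0e-04 -1.0e+00]
need (tool units) [ 0.142 -0.383  0.504] yaw units -0.048
```

View pics/c17.png

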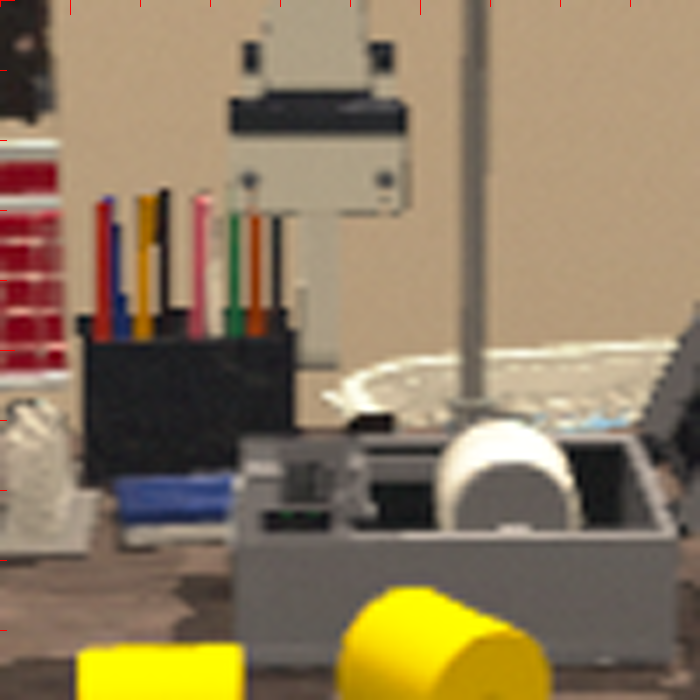

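View pics/c18.png

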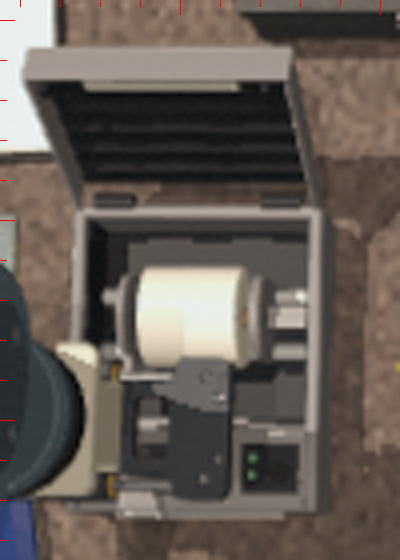

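>>> {"method": "drive_tool", "body": {"steps": [{"delta_pos":[0.14,-0.2,0.2],"yaw":-0.05,"claw":0},{"delta_pos":[0,0,0.35],"yaw":0,"claw":0},{"delta_pos":[0,0,0],"yaw":0,"claw":0},{"delta_pos":[0,0,0],"yaw":0,"claw":0}]}}

```text
clock: 11.85
eef_pos: [0.4356, 0.058, 0.0735]
tool_rot: [0.0, 0.001, 1.0, -0.0]
wrist_force: [1.1, 0.1, 0.5]
grip_width: 0.0006
```

```bash
python3 - <<'E'
from go import *
rel((.4342,.0575,.064),89.7)
E
```

```text
t 11.85 pos [0.4356 0.058  0.0735] F [1.11 0.08 0.49] w 0.0006 yang 89.85 z [ 6.e-04 -1.e-04 -1.e+00]
need (tool units) [ 0.024 -0.008  0.159] yaw units 0.017
```

>>> {"method": "drive_tool", "body": {"steps": [{"delta_pos":[0.02,0,0.08],"yaw":0,"claw":0},{"delta_pos":[0,0,0.04],"yaw":0,"claw":0},{"delta_pos":[0,0,0],"yaw":0,"claw":0},{"delta_pos":[0,0,0],"yaw":0,"claw":0}]}}

```text
clock: 12.35
eef_pos: [0.4343, 0.0584, 0.0659]
tool_rot: [0.0, 0.001, 1.0, -0.0]
wrist_force: [-0.3, -0.7, -0.7]
grip_width: 0.0007
```

```bash
python3 - <<'E'
from go import *
rel((.4342,.0575,.064),89.7)
E
```

```text
t 12.35 pos [0.4343 0.0584 0.0659] F [-0.34 -0.66 -0.74] w 0.0007 yang 89.88 z [ 2.e-04 -0.e+00 -1.e+00]
need (tool units) [ 0.002 -0.014  0.032] yaw units 0.021
```

>>> {"method": "drive_tool", "body": {"steps": [{"delta_pos":[0,0,0.02],"yaw":0,"claw":0},{"delta_pos":[0,0,0],"yaw":0,"claw":0},{"delta_pos":[0,0,0],"yaw":0,"claw":0}]}}

```text
clock: 12.72
eef_pos: [0.4342, 0.0583, 0.0646]
tool_rot: [-0.0, 0.001, 1.0, -0.0]
wrist_force: [0.5, 0.2, -0.7]
grip_width: 0.0005
```

>>> {"method": "drive_tool", "body": {"steps": [{"delta_pos":[0,0,0.015],"yaw":0,"claw":0},{"delta_pos":[0,0,0],"yaw":0,"claw":0},{"delta_pos":[0,0,0],"yaw":0,"claw":0}]}}

```text
clock: 13.1
eef_pos: [0.4342, 0.0583, 0.0637]
tool_rot: [-0.0, 0.001, 1.0, -0.0]
wrist_force: [-0.4, -0.2, -0.7]
grip_width: 0.0005
```

>>> {"method": "drive_tool", "body": {"steps": [{"delta_pos":[0,0,0.01],"yaw":0,"claw":0},{"delta_pos":[0,0,0],"yaw":0,"claw":0},{"delta_pos":[0,0,0],"yaw":0,"claw":0}]}}

```text
clock: 13.48
eef_pos: [0.4343, 0.0583, 0.0632]
tool_rot: [0.0, 0.001, 1.0, -0.0]
wrist_force: [-0.5, 1.0, 0.3]
grip_width: 0.0002
```

>>> {"method": "drive_tool", "body": {"steps": [{"delta_pos":[0,0,0.01],"yaw":0,"claw":0},{"delta_pos":[0,0,0],"yaw":0,"claw":0},{"delta_pos":[0,0,0],"yaw":0,"claw":0}]}}

```text
clock: 13.85
eef_pos: [0.4344, 0.0584, 0.0628]
tool_rot: [0.0, 0.001, 1.0, -0.0]
wrist_force: [-1.4, -0.0, 5.1]
grip_width: 0.0008
```

Contact is at z≈0.063 with 5 N. I'll start stroking toward -y.

>>> {"method": "drive_tool", "body": {"steps": [{"delta_pos":[0,-0.05,0],"yaw":0,"claw":0},{"delta_pos":[0,-0.05,0],"yaw":0,"claw":0},{"delta_pos":[0,-0.05,0],"yaw":0,"claw":0}]}}

```text
clock: 14.22
eef_pos: [0.4345, 0.0499, 0.0639]
tool_rot: [0.001, 0.001, 1.0, 0.0]
wrist_force: [-4.3, 2.5, 19.7]
grip_width: 0.0
```

>>> {"method": "drive_tool", "body": {"steps": [{"delta_pos":[0,-0.05,0],"yaw":0,"claw":0},{"delta_pos":[0,-0.05,0],"yaw":0,"claw":0},{"delta_pos":[0,-0.05,0],"yaw":0,"claw":0}]}}

```text
clock: 14.6
eef_pos: [0.4345, 0.0406, 0.0638]
tool_rot: [0.001, 0.001, 1.0, 0.0]
wrist_force: [-2.8, 2.0, 13.0]
grip_width: 0.0004
```

```bash
python3 - <<'E'
from go import *
rel((.4342,.0375,.064),89.7)
f=grab("side","side10"); crop(f,190,100,290,200,7,"c19");g=grab("top","top10"); crop(g,105,95,205,235,4,"c20")
E
```

```text
t 14.6 pos [0.4345 0.0406 0.0638] F [-2.76  2.03 13.  ] w 0.0004 yang 89.87 z [ 1.2e-03  4.0e-04 -1.0e+00]
need (tool units) [ 0.005 -0.052 -0.004] yaw units 0.02
```

View pics/c19.png

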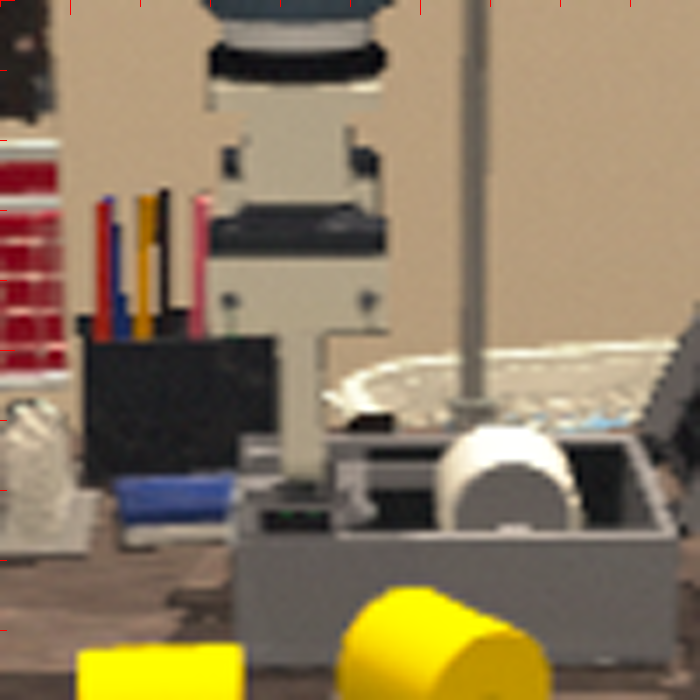

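View pics/c20.png

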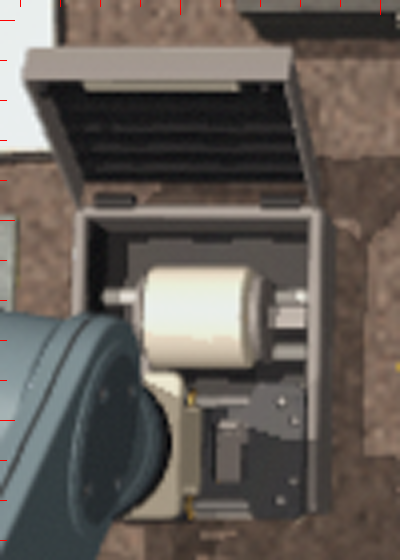

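The first stroke pushed the guide to the roll and shifted the roll a few mm, but pressure climbed as the flat of the tip came onto the rim. I'll reset with a lighter command.

>>> {"method": "drive_tool", "body": {"steps": [{"delta_pos":[0,0,-0.1],"yaw":0,"claw":0},{"delta_pos":[0,0.12,0],"yaw":0,"claw":0},{"delta_pos":[0,0.12,0],"yaw":0,"claw":0},{"delta_pos":[0,0,0.06],"yaw":0,"claw":0},{"delta_pos":[0,0,0.02],"yaw":0,"claw":0},{"delta_pos":[0,0,0],"yaw":0,"claw":0},{"delta_pos":[0,0,0],"yaw":0,"claw":0}]}}

```text
clock: 15.58
eef_pos: [0.434, 0.055, 0.0637]
tool_rot: [-0.0, 0.001, 1.0, 0.0]
wrist_force: [-1.3, 2.7, 4.8]
grip_width: 0.0003
```

```bash
python3 - <<'E'
from go import *
rel((.4342,.0375,.064),89.7)
f=grab("side","side11"); crop(f,190,100,290,200,7,"c21");g=grab("top","top11"); crop(g,105,95,205,235,4,"c22")
E
```

```text
t 15.575 pos [0.434  0.055  0.0637] F [-1.27  2.67  4.77] w 0.0003 yang 89.86 z [-4.e-04  6.e-04 -1.e+00]
need (tool units) [-0.003 -0.292 -0.004] yaw units 0.019
```

View pics/c22.png

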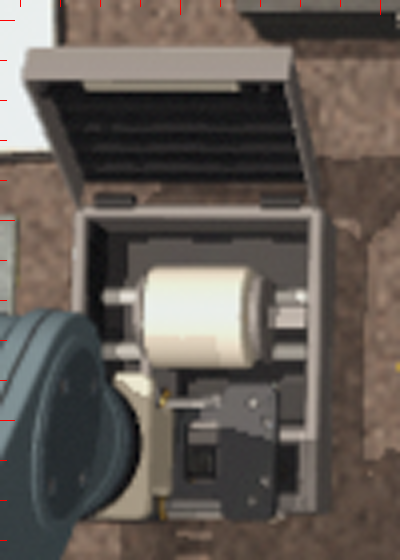

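>>> {"method": "drive_tool", "body": {"steps": [{"delta_pos":[0,-0.03,0],"yaw":0,"claw":0},{"delta_pos":[0,-0.03,0],"yaw":0,"claw":0}]}}

```text
clock: 15.92
eef_pos: [0.434, 0.0514, 0.064]
tool_rot: [-0.0, 0.001, 1.0, 0.0]
wrist_force: [-2.0, 2.8, 8.4]
grip_width: 0.0006
```

>>> {"method": "drive_tool", "body": {"steps": [{"delta_pos":[0,-0.03,0],"yaw":0,"claw":0},{"delta_pos":[0,-0.03,0],"yaw":0,"claw":0}]}}

```text
clock: 16.18
eef_pos: [0.4341, 0.0476, 0.0641]
tool_rot: [-0.0, 0.001, 1.0, 0.0]
wrist_force: [-1.9, 3.2, 8.8]
grip_width: 0.0002
```

>>> {"method": "drive_tool", "body": {"steps": [{"delta_pos":[0,-0.03,-0.004],"yaw":0,"claw":0}]}}

```text
clock: 16.3
eef_pos: [0.4341, 0.0459, 0.0642]
tool_rot: [-0.0, 0.001, 1.0, 0.0]
wrist_force: [-0.2, 5.4, 5.0]
grip_width: 0.0002
```

>>> {"method": "drive_tool", "body": {"steps": [{"delta_pos":[0,-0.03,0],"yaw":0,"claw":0}]}}

```text
clock: 16.42
eef_pos: [0.4343, 0.0445, 0.0642]
tool_rot: [0.0, 0.001, 1.0, 0.001]
wrist_force: [-1.4, 4.6, 4.5]
grip_width: 0.0005
```

>>> {"method": "drive_tool", "body": {"steps": [{"delta_pos":[0,-0.03,0],"yaw":0,"claw":0}]}}

```text
clock: 16.55
eef_pos: [0.4345, 0.0426, 0.0642]
tool_rot: [0.0, 0.001, 1.0, 0.001]
wrist_force: [0.0, 4.9, 4.5]
grip_width: 0.0006
```

>>> {"method": "drive_tool", "body": {"steps": [{"delta_pos":[0,-0.02,0],"yaw":0,"claw":0}]}}

```text
clock: 16.68
eef_pos: [0.4345, 0.041, 0.0641]
tool_rot: [0.0, 0.001, 1.0, 0.0]
wrist_force: [0.5, 3.7, 3.8]
grip_width: 0.0005
```

Pull rose to about 5 N and the tip is now slipping, which suggests the roll has met the cheek. I'll lift straight off and look.

>>> {"method": "drive_tool", "body": {"steps": [{"delta_pos":[0,0,-0.2],"yaw":0,"claw":0},{"delta_pos":[0.3,0,-0.6],"yaw":0,"claw":0},{"delta_pos":[0,0,-0.4],"yaw":0,"claw":0},{"delta_pos":[0,0,0],"yaw":0,"claw":0}]}}

```text
clock: 17.18
eef_pos: [0.4177, 0.0403, 0.1379]
tool_rot: [0.002, 0.001, 1.0, -0.001]
wrist_force: [0.0, -0.0, -0.8]
grip_width: 0.0005
```

```bash
python3 - <<'E'
from go import *
rel((.4342,.0555,.064),89.7)
f=grab("side","side12"); crop(f,190,100,290,200,7,"c23");g=grab("top","top12"); crop(g,125,135,190,190,10,"c24")
q=lambda u,v,z:onplane(g,u,v,z)
c=g["color"].astype(int)
for v in (163,172,181): print(v,[int(x) for x in c[v,130:180].min(-1)])
E
```

```text
t 17.175 pos [0.4177 0.0403 0.1379] F [ 0.02 -0.   -0.84] w 0.0005 yang 89.87 z [ 0.0047 -0.0016 -1.    ]
need (tool units) [-0.27   0.256  1.233] yaw units 0.02
163 [18, 25, 32, 37, 38, 37, 37, 74, 79, 80, 79, 79, 83, 86, 144, 189, 194, 195, 195, 194, 195, 194, 195, 194, 194, 194, 194, 194, 194, 194, 194, 194, 195, 194, 194, 194, 194, 192, 150, 109, 83, 75, 78, 78, 81, 78, 80, 79, 78, 79]
172 [19, 28, 35, 37, 37, 36, 74, 81, 79, 80, 110, 154, 130, 224, 234, 234, 234, 234, 234, 234, 234, 234, 234, 234, 234, 234, 234, 234, 234, 235, 234, 234, 234, 234, 234, 234, 226, 177, 161, 108, 65, 61, 105, 112, 125, 166, 173, 172, 172, 172]
181 [71, 96, 99, 100, 125, 148, 155, 161, 162, 162, 161, 150, 119, 138, 192, 200, 199, 200, 200, 199, 200, 199, 199, 199, 199, 199, 199, 200, 200, 199, 200, 199, 200, 199, 200, 200, 199, 163, 121, 105, 69, 61, 58, 74, 107, 113, 113, 113, 113, 113]
```

View pics/c24.png

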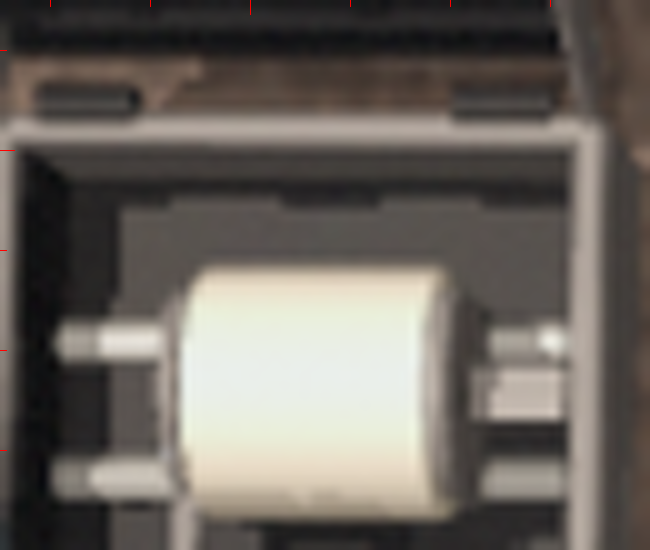

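View pics/c23.png

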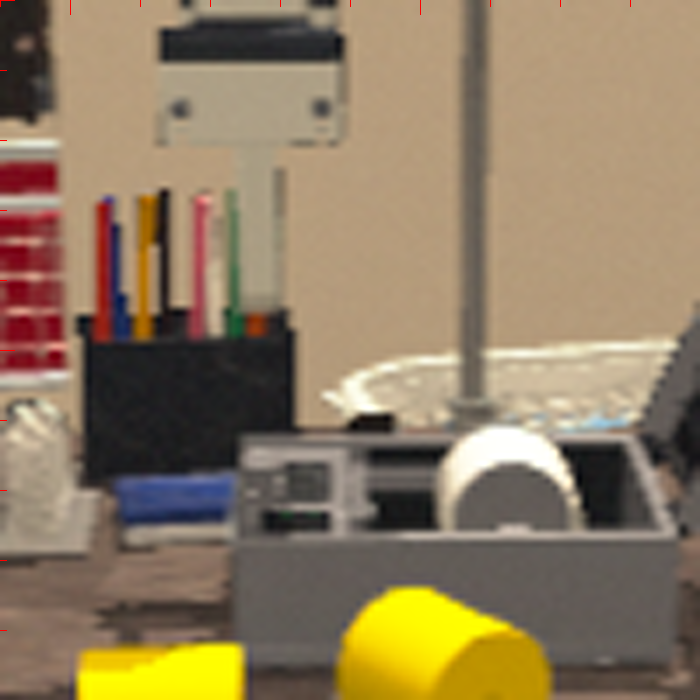

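The picture shows the roll seated between guide and cheek with no visible gap on either side. A short second stroke should confirm it's stiff from the start.

>>> {"method": "drive_tool", "body": {"steps": [{"delta_pos":[-0.3,0.15,0.4],"yaw":0,"claw":0},{"delta_pos":[0,0,0.5],"yaw":0,"claw":0},{"delta_pos":[0,0,0.2],"yaw":0,"claw":0},{"delta_pos":[0,0,0.06],"yaw":0,"claw":0},{"delta_pos":[0,0,0.03],"yaw":0,"claw":0},{"delta_pos":[0,0,0],"yaw":0,"claw":0},{"delta_pos":[0,0,0],"yaw":0,"claw":0}]}}

```text
clock: 18.15
eef_pos: [0.4347, 0.0498, 0.0652]
tool_rot: [0.001, 0.001, 1.0, -0.0]
wrist_force: [-0.5, -0.1, 0.6]
grip_width: 0.0008
```

>>> {"method": "drive_tool", "body": {"steps": [{"delta_pos":[0,0,0.018],"yaw":0,"claw":0},{"delta_pos":[0,0,0],"yaw":0,"claw":0},{"delta_pos":[0,0,0],"yaw":0,"claw":0}]}}

```text
clock: 18.52
eef_pos: [0.4347, 0.0499, 0.0642]
tool_rot: [0.001, 0.001, 1.0, -0.0]
wrist_force: [-0.5, 0.5, 5.5]
grip_width: 0.0006
```

>>> {"method": "drive_tool", "body": {"steps": [{"delta_pos":[0,-0.008,0],"yaw":0,"claw":0}]}}

```text
clock: 18.65
eef_pos: [0.4347, 0.0497, 0.0642]
tool_rot: [0.001, 0.001, 1.0, 0.0]
wrist_force: [-0.9, 1.8, 5.2]
grip_width: 0.0007
```

>>> {"method": "drive_tool", "body": {"steps": [{"delta_pos":[0,-0.008,0],"yaw":0,"claw":0}]}}

```text
clock: 18.77
eef_pos: [0.4346, 0.0495, 0.0641]
tool_rot: [0.001, 0.001, 1.0, 0.0]
wrist_force: [-0.8, 3.1, 6.0]
grip_width: 0.0003
```

>>> {"method": "drive_tool", "body": {"steps": [{"delta_pos":[0,-0.008,0],"yaw":0,"claw":0}]}}

```text
clock: 18.9
eef_pos: [0.4347, 0.0494, 0.0642]
tool_rot: [0.001, 0.001, 1.0, 0.001]
wrist_force: [-1.4, 5.0, 5.5]
grip_width: 0.0003
```

>>> {"method": "drive_tool", "body": {"steps": [{"delta_pos":[0,-0.008,0],"yaw":0,"claw":0}]}}

```text
clock: 19.02
eef_pos: [0.4347, 0.0491, 0.0642]
tool_rot: [0.001, 0.002, 1.0, 0.001]
wrist_force: [-1.9, 6.3, 5.5]
grip_width: 0.0007
```

>>> {"method": "drive_tool", "body": {"steps": [{"delta_pos":[0,-0.016,0],"yaw":0,"claw":0}]}}

```text
clock: 19.15
eef_pos: [0.4347, 0.0481, 0.0642]
tool_rot: [0.001, 0.001, 1.0, 0.001]
wrist_force: [-0.1, 6.1, 4.7]
grip_width: 0.0004
```

The wheel is stiff from the first half-millimetre: the pull reached about 6 N, so the guide pushes at about 7 N. I'll lift off and take a final check.

>>> {"method": "drive_tool", "body": {"steps": [{"delta_pos":[0,0,-0.2],"yaw":0,"claw":0},{"delta_pos":[0.3,0,-0.6],"yaw":0,"claw":0},{"delta_pos":[0,0,-0.5],"yaw":0,"claw":0},{"delta_pos":[0,0,0],"yaw":0,"claw":0},{"delta_pos":[0,0,0],"yaw":0,"claw":0}]}}

```text
clock: 19.77
eef_pos: [0.4159, 0.047, 0.1412]
tool_rot: [-0.0, 0.001, 1.0, -0.0]
wrist_force: [-0.7, 0.5, -0.2]
grip_width: 0.0003
```

```bash
python3 - <<'E'
from go import *
rel((.4342,.0555,.064),89.7)
g=grab("top","top13"); crop(g,125,135,190,190,10,"c25"); f=grab("side","side13")
for n,(a,b) in dict(top=(g,load("top0")),side=(f,load("side0"))).items():
    d=np.abs(a["color"].astype(int)-b["color"].astype(int)).max(-1)
    boxes=dict(top=dict(bell=(243,130,278,166),stand=(356,150,386,182),pad=(292,106,350,142)),side=dict(bell=(280,200,316,231),stand=(277,248,316,296),pad=(318,230,362,272)))[n]
    for k,(u0,v0,u1,v1) in boxes.items(): print(n,k,d[v0:v1,u0:u1].mean().round(2))
E
```

```text
t 19.775 pos [0.4159 0.047  0.1412] F [-0.66  0.52 -0.23] w 0.0003 yang 89.87 z [-2.e-04 -1.e-04 -1.e+00]
need (tool units) [-0.305  0.142  1.287] yaw units 0.019
top bell 11.86
top stand 11.84
top pad 12.47
side bell 5.01
side stand 5.26
side pad 5.9
```

View pics/c25.png

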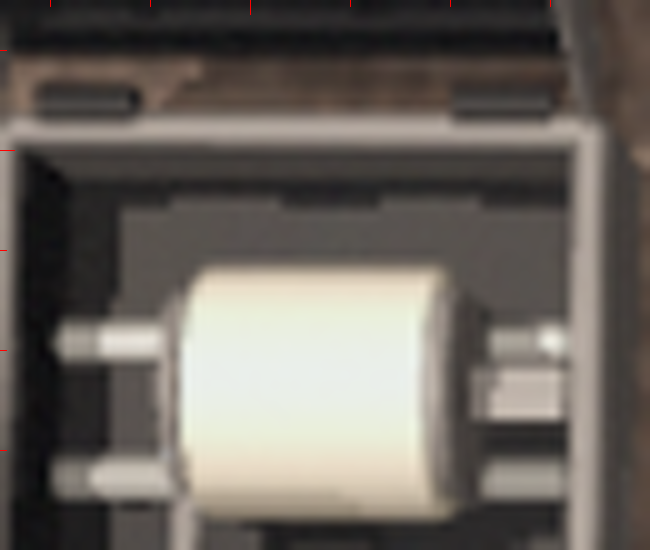

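The final view shows the roll at about (156,174), snug between guide and cheek and square on the rollers. I'm handing in.

```bash
python3 -c "
from station import order; print(order.sign_off())"
```

```text
the job is handed in; nothing more can be done
None
```

The roll is loaded and held between the guide and the fixed cheek, and I handed the job in at about 19.9 s of the 53 s.

**What I did:** I gripped the white roll in the tray across its diameter and lowered it onto the rollers until contact. I opened the jaws only to 70 mm to let it go. I then used the shut fingertips on the thumbwheel: two strokes to bring the guide in, and a short third one as a check.

**Last checks:**
- **Clamping:** in the check stroke the wheel was stiff within about 0.8 mm and the tip began to slip at about 6 N of pull. I put the guide's push at about 7 N from that pull, since I could not measure it directly.
- **Position:** the last top view shows the roll lying square, with no visible gap at the guide or the cheek. At this resolution I could not rule out a gap under 1 mm by eye alone.
- **Surroundings:** nothing touched the bell, pad or standing roll. My picture comparison was not conclusive: brightness differed by about the same amount at all three, which I took as a lighting change, and they looked in place in the wider views.

**Did not go as planned:** in the first stroke the press on the wheel rose briefly to a reading of 19.7 N, against the 25 N limit, when the flat of the tip came onto the rim. I kept the later strokes at about 4–9 N.

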